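# Put the lacquer tin back in the rack, label to the front

## Robot

A 6-joint arm with a two-finger parallel gripper is mounted at the origin on the work surface. World frame = base frame: x ahead of the robot, y to its left, z up, the work surface at z = 0. Lengths are in m, angles in rad, forces in N, time in s.
With the tool pointing down it reaches from about 0.275 to 0.725 m from the base axis. Payload 15.9 kg.
Tool frame: the origin (TCP) lies where the fingers leave the gripper's body, on its centre line; the fingertips stand 73 mm ahead of it and the grasp point (between the pads) lies manip.hold_point_z ahead of it (manip.hold_point_z is the distance from the TCP to the grasp point, in m); x points along the fingers, y is the direction in which the jaws open and shut, and the axes are right-handed (so a half turn about x gives the same grasp; the last joint's range is limited). The gripper opens to 85 mm and grips with 20 to 120 N. Pads are 22 mm wide; open, the fingers measure 114 mm over their backs; the gripper's body (76 mm by 85 mm) begins 54 mm behind the grasp point. The pads swing forward as they close: fully open they stand 13 mm farther back than shut.
Start: joints at [1.242, 0.213, -0.034, 1.323, 0, 1.571], TCP at [0.161, 0.473, 0.304] pointing down, gripper open.
Joint ranges: [-2.98, 2.98], [-0.74, 1.72], [-1.14, 1.35], [-2.1, 2.04], [-1.57, 1.44], [-3.14, 3.14]. Speed limits (rad/s): [1.89, 1.89, 2.39, 2.57, 3.14, 3.14].

## Interface

Orientations are given as a unit quaternion [w, x, y, z].
In Python, from plant import manip gives the robot as it stands.
- The arm moves only by the shell command python3 -m inch 'ROWS' [FORCE]. ROWS is JSON, a list that holds one entry, the list of rows, each a list of 7 numbers: the shift along the tool's x, y, z normalised to -1 to 1, where 1 is 20 mm, then the turn, a rotation vector about the tool's x, y, z normalised to -1 to 1, where 1 is 4 degrees, then the opening, from -1 (shut) to 1 (fully open). A call has exactly 10 rows; each row shifts and turns the commanded pose from where the row before left it, along the tool's axes as they then stand; what a row does not reach is not made up. A row lasts 1/10 s, in which the tool goes at most 50 mm and 8.59 degrees, less where a joint would pass 70% of its speed; a pose out of reach is approached as far as the arm can. A call with a number of a shift or a turn outside -1 to 1 is refused whole. A call with a gripper value outside its range is refused whole. The fingers move at their own pace and stop on an object; FORCE is the grip in N (left out, the last holds). Time passes only in rows, so rows that do not move let the fingers close, or fill a call up. It gives the time, the measured TCP pose, the force and the opening at its end, in the units of the state.
- manip.get_state(): the state, without advancing time (a new reading comes with each control period).
- manip.camera(name): name is "side" or "top" or "wrist"; returns a dict with "pixels" (384x512x3 uint8, blue, green, red), "depth" (384x512 float32, m along the optical axis (not along the pixel's ray), 0 where there is no reading), "camera_matrix" (3x3 intrinsics, pixels), "k1" (the pictures are not rectified: a ray, as slopes to the right and down, at radius r is drawn at 1 + k1 r^2 times it, then the intrinsics apply), "R" (3x3) and "t" (3): a world point X has camera coordinates R X + t. Camera axes: x right, y down, z forward; pixel columns grow to the right and rows downward; lengths in m; the calibration is good to about 2 mm. A picture is of the moment at which its call begins.
- manip.job_done(): hands the job in, once; it reports no verdict.
The state is a dict: "clock": time; "qpos": joint angles; "qd": joint speeds; "joint_efforts": joint torques, N m; "ee_pos": TCP position; "ee_rot": TCP orientation; "force": force on the tool from outside, world axes, zero at the start; "wrist_torque": the same for the moment, N m; "grip_width": finger opening in m.
Only numpy, scipy, OpenCV 4.12 (cv2) and the standard library are available. Lean on these libraries where they do the work, as an engineer would, in place of code of your own. Each camera call takes 0.05 s, during which the arm holds its last target.

## Task

We are done with the lacquer tin that stands out on the bench: press its lid fully home and put the tin back in the empty bay of the rack, pushed in until it stands against the back rail, with its label turned to face straight out of the bay, like the tins beside it. (It is too wide for the gripper; a fingertip on its rim turns it.) Keep it upright all the while, and leave the other tins and things on the bench where they are.

Things in the scene. Friction and masses are not known exactly. Their poses are not given: they have to be found in the camera images.
- tin: the tin to put away: bare steel, 98 mm across over its seams (side wall 96 mm), 112 mm tall, 0.45 to 0.72 kg, too wide to grasp across. Origin: centre of its underside; z up; its own -x axis points out through the middle of its paper label. The smooth bottom slides easily (friction about 0.15)
- tin_label (a point): middle of that tin's paper label (43 degrees to either side, 16 to 96 mm up), on its side 56 mm up, 48.5 mm from its axis. A small white paper sticker (18 x 18 mm) on the lid, 20 mm from the axis, lies right above the label's middle and shows its side from above; the tins in the rack have the same sticker
- lid (a joint): how far that tin's lid is pressed in, m: 0 = standing up, 0.006 = fully home, where it stops. The lid is stiff: it takes about 8 N and stays where it is left
- lid_top (a point): centre of the top of that lid, an 80 mm steel disc, flat but for a shallow groove near its edge. Standing up, its top is about 3 to 4.5 mm above the tin's rim; home, it is 1.5 mm below the rim
- rack: smooth lacquered plywood tin rack screwed to the bench, no floor: 3 bays 122 mm apart, each 110 mm wide, open to the robot's side; back rail 60 mm high. Origin: on the bench in the middle bay, at the centre of a tin that touches the back rail; x into the bay (rail face at 49 mm), y to the left; dividers 12 mm thick, 40 mm high, at y = -183, -61, 61, 183 mm, round front ends at x = -22 mm
- stain: thin ring of dried lacquer (95 mm across) on the bench that marks the empty bay. Origin: on the bench, where the centre of a tin stands when it touches the back rail in the middle of the bay; axes as the rack's: x into the bay, -x out of it to the front
- tin_b: tin of the same kind and size standing in another bay, lid closed, label to the front. Origin: centre of its underside
- tin_c: tin of the same kind and size standing in the third bay, lid closed, label to the front. Origin: centre of its underside
- tape: roll of masking tape lying flat, 110 mm across, 24 mm high. Origin: centre of its underside
- sanding_block: cork sanding block 100 x 65 x 26 mm. Origin: centre of its underside
- hardener: aluminium bottle 64 mm across, 150 mm tall. Origin: centre of its underside
- mix_cup: clear plastic mixing cup, 90 mm across, 100 mm tall. Origin: centre of its underside
- tin_top (a point): centre of that tin's top, level with its rim, 112 mm above its underside. The rim is a flat steel ring 8 mm wide (radius 41 to 49 mm). It is tacky with dried lacquer (friction about 1), so pressing down on the rim with some 5 to 15 N and moving round the centre turns the tin
- filling_knife: filling knife with a wooden handle lying down, 190 mm long. Origin: near its middle, on the bench

How it is judged:
By the outcome, as a careful person would: the job done as asked, in the order asked, and still so for the second after the job is handed in, with the robot touching nothing.
It also fails if it takes over 72 s, if anything falls off the work surface, if the arm or the gripper's body presses on something with over 40 N, if the wrist force passes 120 N, or if a joint passes its speed limit or range.

## Working session

There is one attempt and no reset: what is moved stays moved. The work goes in short steps, Python scripts to look and compute and a shell command to move; the robot and the scene stay as the last step left them, time stands still between calls to the robot, and variables do not carry over. Pictures are saved under pics/ and viewed, and the job is handed in when it is done.

```bash
ls; mkdir -p pics
cat > h.py <<'E'
import numpy as np, cv2
from plant import manip
def save(n,name):
    c=manip.camera(n); cv2.imwrite(f'pics/{name}.png',c['pixels']); np.savez(f'pics/{name}.npz',**{k:np.array(v) for k,v in c.items()}); return c
def load(name): return dict(np.load(f'pics/{name}.npz'))
def ray(c,u,v):
    K=np.array(c['camera_matrix'],float); k1=float(c['k1'])
    p=cv2.undistortPoints(np.array([[[u,v]]],float),K,np.array([k1,0,0,0,0]))[0,0]
    R=np.array(c['R']);t=np.array(c['t'])
    return -R.T@t, R.T@np.array([p[0],p[1],1])
def onplane(c,u,v,z):
    o,d=ray(c,u,v); return o+d*(z-o[2])/d[2]
def proj(c,X):
    K=np.array(c['camera_matrix'],float); R=np.array(c['R']);t=np.array(c['t'])
    p=cv2.projectPoints(np.array([X],float),cv2.Rodrigues(R)[0],t,K,np.array([float(c['k1']),0,0,0,0]))[0]
    return p[0,0]
def fromdepth(c,u,v):
    o,d=ray(c,u,v); return o+d*float(c['depth'][int(round(v)),int(round(u))])
E
python3 - <<'E'
from h import *
for n in ['side','top','wrist']: c=save(n,n+'0'); print(n,c['k1'],-np.array(c['R']).T@c['t'])
print(manip.get_state(),manip.hold_point_z)
E
```

```text
pics
side -0.004914885131463741 [0.26276779 0.61210951 0.62108178]
top -0.14742708017443526 [ 0.37443357 -0.04081195  1.2282634 ]
wrist -0.04255387881669987 [0.09122221 0.49782838 0.37422683]
{'clock': 0.15, 'qpos': array([ 1.24199899e+00,  2.13231494e-01, -3.48537761e-02,  1.32347861e+00,
       -1.42484726e-05,  1.57078105e+00]), 'qd': array([ 0.00030719, -0.00137945,  0.0019779 ,  0.00028407,  0.00119642,
       -0.00086653]), 'joint_efforts': array([-3.23300112e-03, -6.86403179e+01,  4.87251341e+01,  1.30316138e-02,
       -3.10818459e-04, -6.21223990e-06]), 'ee_pos': array([0.16139948, 0.47304953, 0.30355991]), 'ee_rot': array([ 0.69753421,  0.11545061,  0.6976131 , -0.11598768]), 'force': array([ 0.71120971, -0.61615778,  0.27263886]), 'wrist_torque': array([-0.0249708 ,  0.06437033, -0.04036508]), 'grip_width': 0.08553406276079406} 0.0539
```

View pics/top0.png

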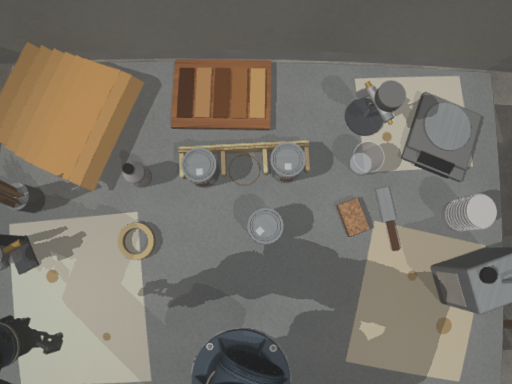

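View pics/side0.png

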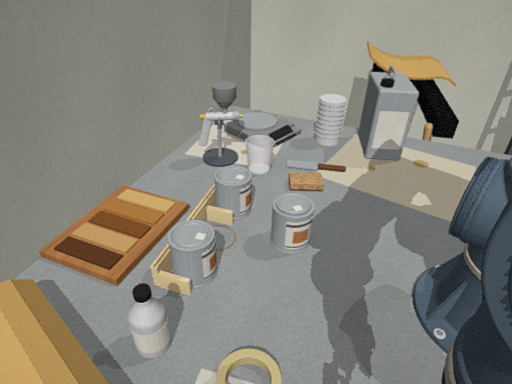

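View pics/wrist0.png

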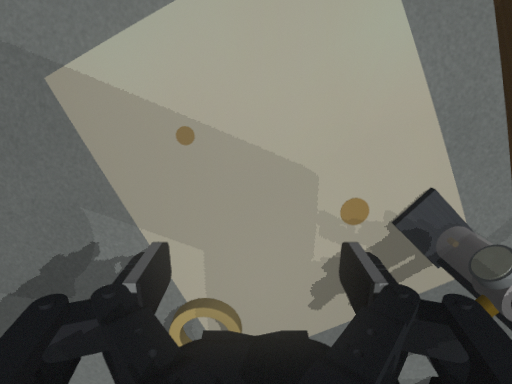

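Run:
```python
from h import *
c=load('top0'); p=c['pixels']
cv2.imwrite('pics/topz.png',cv2.resize(p[130:260,165:325],None,fx=4.8,fy=4.6,interpolation=cv2.INTER_CUBIC))
c=load('side0'); p=c['pixels']
cv2.imwrite('pics/sidez.png',cv2.resize(p[155:305,145:335],None,fx=4,fy=4,interpolation=cv2.INTER_CUBIC))
c=load('top0')
for uv in [(265,225),(245,169),(200,165),(287,160)]: print(uv,fromdepth(c,*uv),onplane(c,*uv,.115),onplane(c,*uv,0))
```

```text
(265, 225) [ 0.43416468 -0.05876816  0.11368128] [ 0.43409401 -0.05874692  0.115     ] [ 0.44025693 -0.0605996   0.        ]
(245, 169) [ 0.60721703  0.00216897 -0.00530242] [ 0.58451502 -0.00202271  0.115     ] [0.60621642 0.00198422 0.        ]
(200, 165) [0.5937171  0.12098431 0.1137376 ] [0.59346872 0.12080105 0.115     ] [0.61609503 0.13749566 0.        ]
(287, 160) [ 0.61247883 -0.11586207  0.11073525] [ 0.61157039 -0.11557566  0.115     ] [ 0.6360666  -0.12329874  0.        ]
```

View pics/topz.png

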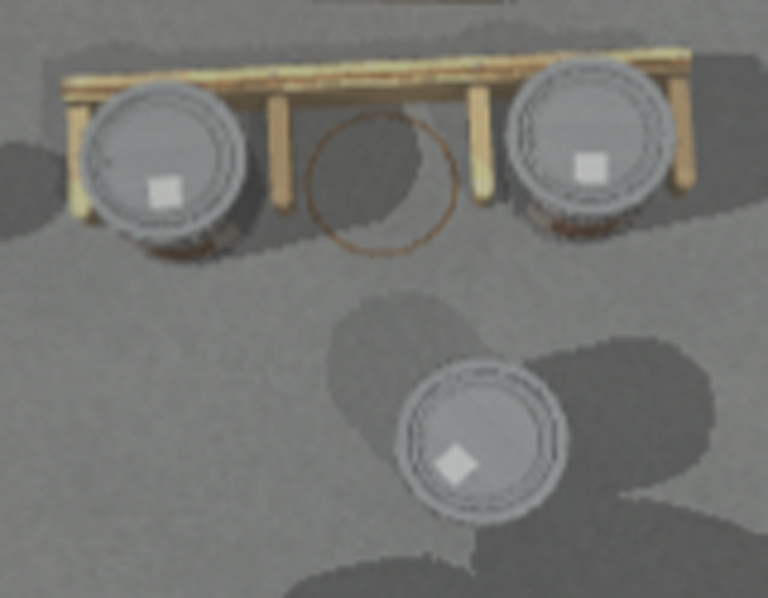

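View pics/sidez.png

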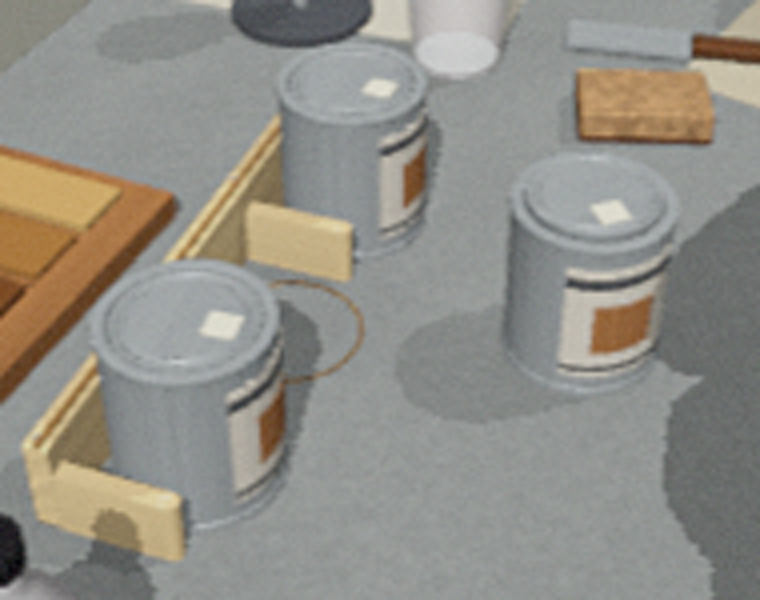

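```bash
cat > meas.py <<'E'
from h import *
def tin(c,guess,ztop=.112):
    # rim outer edge by depth mask in top view; sticker by brightness
    H,W=c['depth'].shape; D=c['depth']
    uv=np.stack(np.meshgrid(np.arange(W),np.arange(H)),-1).reshape(-1,1,2).astype(float)
    n=cv2.undistortPoints(uv,np.array(c['camera_matrix'],float),np.array([float(c['k1']),0,0,0,0])).reshape(H,W,2)
    P=np.dstack([n,np.ones((H,W))])*D[...,None]; P=(P-np.array(c['t']))@np.array(c['R'])
    m=(abs(P[...,2]-.112)<.012)&(np.hypot(P[...,0]-guess[0],P[...,1]-guess[1])<.06)
    cs,_=cv2.findContours(m.astype(np.uint8),cv2.RETR_EXTERNAL,cv2.CHAIN_APPROX_NONE)
    k=max(cs,key=cv2.contourArea)
    e=cv2.fitEllipse(k); ctr=onplane(c,*e[0],ztop)
    med=np.median(P[m][:,2])
    g=c['pixels'].min(-1); 
    m2=m&(np.hypot(P[...,0]-ctr[0],P[...,1]-ctr[1])<.036)
    base=np.median(g[m2]); s=(m2&(g>base+25)).astype(np.uint8)
    nn,l,st,ce=cv2.connectedComponentsWithStats(s); 
    i=1+np.argmax(st[1:,4]); sp=onplane(c,*ce[i],ztop)
    d=sp-ctr
    print('ell',np.round(e,1) if 0 else e,'ctr',ctr.round(4),'medz',med.round(4),'sticker px',ce[i].round(1),st[i,4],'r',np.hypot(d[0],d[1]).round(4),'labelang(deg from -x, +=ccw)',np.degrees(np.arctan2(-d[1],-d[0])).round(1))
    return ctr,d
E
python3 - <<'E'
from meas import *
c=load('top0')
for g in [(.434,-.059),(.5937,.121),(.6125,-.116)]: tin(c,g)
# stain
p=c['pixels'].astype(int); m=((p[...,2]-p[...,0])>18).astype(np.uint8)
roi=np.zeros_like(m); roi[148:190,225:264]=1
m&=roi; ys,xs=np.nonzero(m)
P=np.array([onplane(c,u,v,0) for u,v in zip(xs,ys)])
import scipy.optimize as so
# robust circle r .0475
f=lambda q: np.hypot(P[:,0]-q[0],P[:,1]-q[1])-.0475
r=so.least_squares(f,[.606,.002],loss='soft_l1',f_scale=.001); print('stain',r.x,len(P),np.median(abs(f(r.x))))
# rail top edges
for uv in [(180,147),(306,142)]: print(onplane(c,*uv,.06), fromdepth(c,*uv))
c=load('side0')
for uv in [(293,204),(298.5,208)]: print(uv,fromdepth(c,*uv))
E
```

```text
ell ((265.03271484375, 225.08811950683594), (35.583953857421875, 35.76634979248047), 142.1988067626953) ctr [ 0.434  -0.0589  0.112 ] medz 0.1131 sticker px [259.5 230.5] 39 r 0.0206 labelang(deg from -x, +=ccw) -44.4
ell ((198.44764709472656, 164.37217712402344), (33.44194030761719, 34.99003982543945), 80.79048919677734) ctr [0.5957 0.1256 0.112 ] medz 0.1096 sticker px [199.  171.3] 43 r 0.0193 labelang(deg from -x, +=ccw) 6.8
ell ((287.60089111328125, 158.99916076660156), (33.57021713256836, 35.030250549316406), 102.41727447509766) ctr [ 0.615  -0.1174  0.112 ] medz 0.1095 sticker px [287.6 165.9] 41 r 0.0192 labelang(deg from -x, +=ccw) 0.1
stain [0.62218091 0.00567548] 306 0.009965918106138779
[0.65627371 0.1890164  0.06      ] [0.65727998 0.18983696 0.05582889]
[ 0.67729121 -0.17357637  0.06      ] [ 0.67699818 -0.17344791  0.06113036]
(293, 204) [ 0.43340278 -0.05481168  0.11657648]
(298.5, 208) [ 0.41727286 -0.04506274  0.11673813]
```

```bash
cat >> h.py <<'E'
from scipy.spatial.transform import Rotation as Ro
def pose():
    s=manip.get_state(); q=np.array(s['ee_rot']); return np.array(s['ee_pos']),Ro.from_quat(q[[1,2,3,0]]),s
def plan(target,yaw=None):
    p,R,s=pose(); d=R.inv().apply(np.array(target)-p); 
    print('t',round(s['clock'],2),'pos',p.round(4),'F',np.array(s['force']).round(1),'grip',round(s['grip_width'],4))
    print('tool axes',R.as_matrix().T.round(3).tolist())
    print('total units (20mm):',(d/.02).round(2))
E
python3 - <<'E'
from h import *
plan([.434,-.059,.304])
from meas import *
c=load('top0'); p=c['pixels'].astype(int)
m=((p[...,2]-p[...,0])>12)
H,W=m.shape
P=np.array([[onplane(c,u,v,0)[:2] for u in range(222,268)] for v in range(145,192)])
mm=m[145:192,222:268]; D=np.hypot(P[...,0]-.6062,P[...,1]-.002)
sel=mm&(D<.056)&(D>.038)
Q=P[sel]
from scipy.optimize import least_squares
for it in range(4):
    r=least_squares(lambda q:np.hypot(Q[:,0]-q[0],Q[:,1]-q[1])-q[2],[.606,.002,.0475],loss='soft_l1',f_scale=.001); 
    D=np.hypot(P[...,0]-r.x[0],P[...,1]-r.x[1]);Q=P[mm&(abs(D-.0475)<.004)]
    print(r.x,len(Q))
E
```

```text
t 0.15 pos [0.1614 0.473  0.3036] F [ 0.7 -0.6  0.3] grip 0.0855
tool axes [[-0.0, -0.001, -1.0], [0.323, 0.946, -0.001], [0.946, -0.323, 0.0]]
total units (20mm): [-1.000e-02 -2.078e+01  2.149e+01]
[0.60561261 0.00440408 0.04663061] 135
[0.60495912 0.00473179 0.04613035] 137
[0.60489508 0.00474884 0.04609475] 137
[0.60489508 0.00474884 0.04609475] 137
```

```bash
python3 -m inch '[[[0,-0.5,0.5,0,0,0,-1],[0,-0.95,0.98,0,0,0,-1],[0,-0.95,0.98,0,0,0,-1],[0,-0.95,0.98,0,0,0,-1],[0,-0.95,0.98,0,0,0,-1],[0,-0.95,0.98,0,0,0,-1],[0,-0.95,0.98,0,0,0,-1],[0,-0.95,0.98,0,0,0,-1],[0,-0.95,0.98,0,0,0,-1],[0,-0.95,0.98,0,0,0,-1]]]' 30; python3 -m inch '[[[0,-0.95,0.98,0,0,0,-1],[0,-0.95,0.98,0,0,0,-1],[0,-0.95,0.98,0,0,0,-1],[0,-0.95,0.98,0,0,0,-1],[0,-0.95,0.98,0,0,0,-1],[0,-0.5,0.5,0,0,0,-1],[0,0,0,0,0,0,-1],[0,0,0,0,0,0,-1],[0,0,0,0,0,0,-1],[0,0,0,0,0,0,-1]]]'
python3 - <<'E'
from h import *
save('wrist','wrist1'); plan([.434,-.059,.304])
E
```

```text
clock: 1.15
ee_pos: [0.2795, 0.2399, 0.3038]
ee_rot: [0.698, 0.116, 0.698, -0.116]
force: [0.6, 0.4, 0.2]
grip_width: -0.0001
clock: 2.15
ee_pos: [0.3474, 0.108, 0.3039]
ee_rot: [0.698, 0.115, 0.698, -0.115]
force: [-0.1, -1.1, -0.2]
grip_width: 0.0001
t 2.2 pos [0.3474 0.1079 0.3039] F [ 0.7 -0.1  0. ] grip 0.0
tool axes [[-0.0, 0.0, -1.0], [0.322, 0.947, 0.0], [0.947, -0.322, -0.0]]
total units (20mm): [-0.01 -6.51  6.78]
```

View pics/wrist1.png

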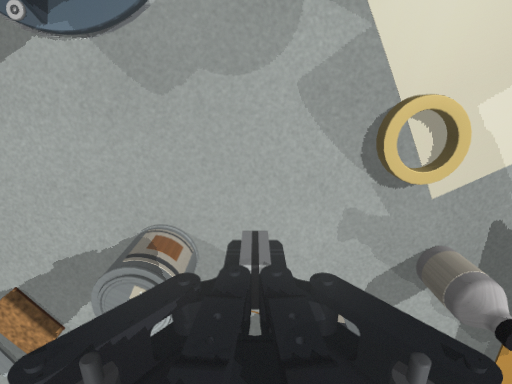

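```bash
python3 -m inch '[[[0,-0.5,0.5,0,0,0,-1],[0,-0.95,0.98,0,0,0,-1],[0,-0.95,0.98,0,0,0,-1],[0,-0.95,0.98,0,0,0,-1],[0,-0.95,0.98,0,0,0,-1],[0,-0.95,0.98,0,0,0,-1],[0,-0.8,0.8,0,0,0,-1],[0.5,-0.46,0.52,0,0,0,-1],[1,0,0,0,0,0,-1],[1,0,0,0,0,0,-1]]]'
python3 - <<'E'
from h import *
save('top','top2');save('side','side2'); plan([.434,-.059,.196])
c=load('side2'); cv2.imwrite('pics/sidez2.png',cv2.resize(c['pixels'][100:250,225:385],None,fx=4,fy=4))
E
```

```text
clock: 3.2
ee_pos: [0.433, -0.059, 0.2526]
ee_rot: [0.698, 0.116, 0.698, -0.116]
force: [0.1, 0.6, 0.3]
grip_width: -0.0001
t 3.3 pos [ 0.4316 -0.0586  0.2514] F [-1.   0.5  1. ] grip 0.0001
tool axes [[-0.004, 0.001, -1.0], [0.322, 0.947, -0.001], [0.947, -0.322, -0.004]]
total units (20mm): [2.77 0.02 0.13]
```

View pics/sidez2.png

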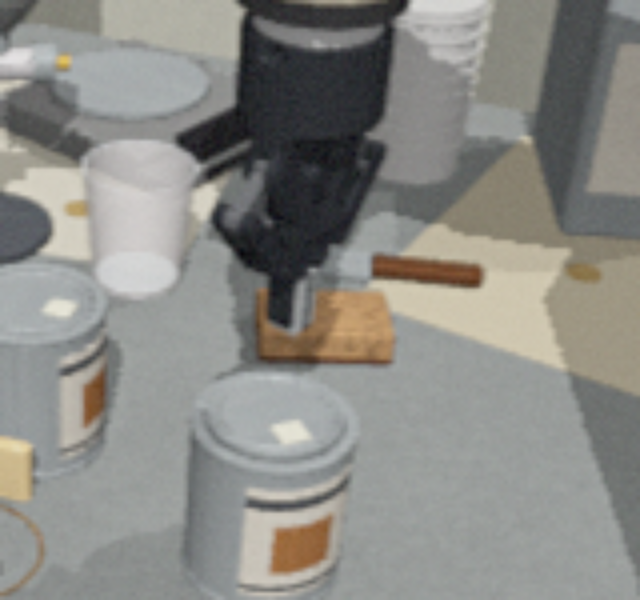

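```bash
python3 -m inch '[[[0.6,0,0.1,0,0,0,-1],[0.8,0,0,0,0,0,-1],[0.8,0,0,0,0,0,-1],[0.3,0,0,0,0,0,-1],[0.1,0,0,0,0,0,-1],[0.05,0,0,0,0,0,-1],[0.05,0,0,0,0,0,-1],[0.05,0,0,0,0,0,-1],[0,0,0,0,0,0,-1],[0,0,0,0,0,0,-1]]]'
```

```text
clock: 4.3
ee_pos: [0.4349, -0.0598, 0.1991]
ee_rot: [0.698, 0.116, 0.697, -0.116]
force: [-0.8, 0.4, 0.1]
grip_width: -0.0001
```

```bash
python3 -m inch '[[[0.25,0,0,0,0,0,-1],[0.15,0,0,0,0,0,-1],[0.05,0,0,0,0,0,-1],[0.05,0,0,0,0,0,-1],[0.05,0,0,0,0,0,-1],[0.05,0,0,0,0,0,-1],[0,0,0,0,0,0,-1],[0,0,0,0,0,0,-1],[0,0,0,0,0,0,-1],[0,0,0,0,0,0,-1]]]'
```

```text
clock: 5.3
ee_pos: [0.4348, -0.0598, 0.187]
ee_rot: [0.698, 0.116, 0.697, -0.116]
force: [-1.7, 0.1, 5.3]
grip_width: -0.0003
```

```bash
python3 -m inch '[[[0.05,0,0,0,0,0,-1],[0.05,0,0,0,0,0,-1],[0.05,0,0,0,0,0,-1],[0.05,0,0,0,0,0,-1],[0,0,0,0,0,0,-1],[0,0,0,0,0,0,-1],[0,0,0,0,0,0,-1],[0,0,0,0,0,0,-1],[0,0,0,0,0,0,-1],[0,0,0,0,0,0,-1]]]'
```

```text
clock: 6.3
ee_pos: [0.4348, -0.0598, 0.1831]
ee_rot: [0.698, 0.116, 0.697, -0.116]
force: [-1.6, 0.1, 5.9]
grip_width: 0.0
```

```bash
python3 -m inch '[[[0.05,0,0,0,0,0,-1],[0.05,0,0,0,0,0,-1],[0.05,0,0,0,0,0,-1],[0,0,0,0,0,0,-1],[0,0,0,0,0,0,-1],[0,0,0,0,0,0,-1],[0,0,0,0,0,0,-1],[0,0,0,0,0,0,-1],[0,0,0,0,0,0,-1],[0,0,0,0,0,0,-1]]]'
```

```text
clock: 7.3
ee_pos: [0.4355, -0.0599, 0.1826]
ee_rot: [0.699, 0.116, 0.696, -0.116]
force: [-17.7, 2.1, 57.5]
grip_width: -0.0003
```

```bash
python3 -m inch '[[[-0.2,0,0,0,0,0,-1],[-0.5,0,0,0,0,0,-1],[-1,0,0,0,0,0,-1],[-1,0,0,0,0,0,0.5],[-1,0,0,0,0,0,0.88],[-1,0,0,0,0,0,0.88],[-1,0,0,0,0,0,0.88],[-0.4,0,0,0,0,0,0.88],[0,0,0,0,0,0,0.88],[0,0,0,0,0,0,0.88]]]'
python3 - <<'E'
from meas import *
c=save('top','top3');save('side','side3'); plan([.434,-.059,.190])
tin(c,(.434,-.059),.1105)
c=load('side3'); cv2.imwrite('pics/sidez3.png',cv2.resize(c['pixels'][100:280,200:385],None,fx=4,fy=3.3))
c=load('top3'); cv2.imwrite('pics/topz3.png',cv2.resize(c['pixels'][130:260,165:325],None,fx=4,fy=4))
E
```

```text
clock: 8.3
ee_pos: [0.4346, -0.0598, 0.3012]
ee_rot: [0.697, 0.116, 0.698, -0.116]
force: [-0.4, -0.4, -0.3]
grip_width: 0.0803
t 8.4 pos [ 0.4344 -0.0598  0.301 ] F [-0.5 -0.6  0.3] grip 0.08
tool axes [[-0.001, 0.0, -1.0], [0.323, 0.946, -0.0], [0.946, -0.323, -0.001]]
total units (20mm): [ 5.55  0.03 -0.02]Traceback (most recent call last):
  File "<stdin>", line 3, in <module>
  File "meas.py", line 10, in tin
    k=max(cs,key=cv2.contourArea)
ValueError: max() iterable argument is empty
```

Run:
```python
from h import *
c=load('side3'); cv2.imwrite('pics/sidez3.png',cv2.resize(c['pixels'][100:280,200:385],None,fx=4,fy=3.3))
for uv in [(293,200),(298,208)]: print(fromdepth(c,*uv))
p=c['pixels']; g=p.min(-1); s=np.zeros_like(g); s[190:225,280:320]=(g[190:225,280:320]>200); print(cv2.connectedComponentsWithStats(s)[2:])
```

```text
[ 0.44034817 -0.0782744   0.11032283]
[ 0.41947339 -0.04950176  0.11297749]
(array([[     0,      0,    512,    384, 196574],
       [   292,    207,     10,      5,     34]], dtype=int32), array([[255.49285765, 191.49696806],
       [296.79411765, 209.02941176]]))
```

View pics/sidez3.png

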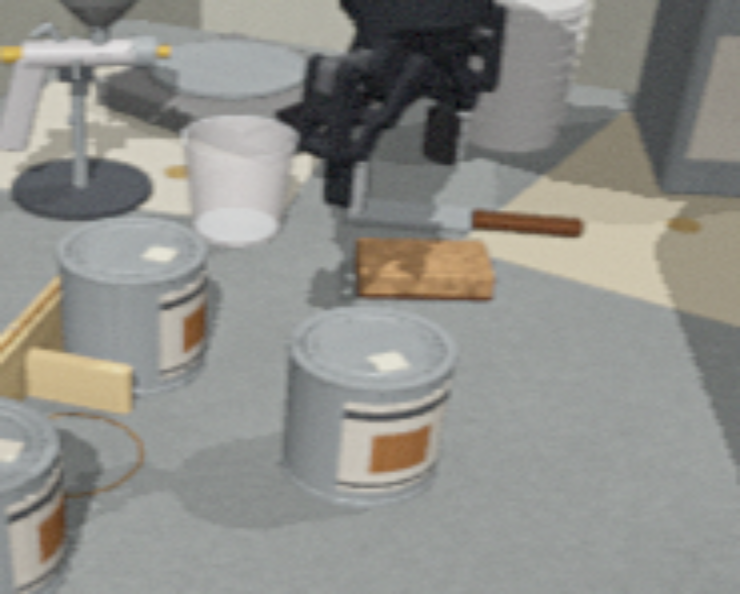

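```bash
cat >> meas.py <<'E'
def stick(c,win,z,th=180):
    g=c['pixels'].min(-1); s=np.zeros_like(g); u0,u1,v0,v1=win; s[v0:v1,u0:u1]=(g[v0:v1,u0:u1]>th)
    n,l,st,ce=cv2.connectedComponentsWithStats(s); i=1+np.argmax(st[1:,4]); print('stick',ce[i].round(2),st[i,4],onplane(c,*ce[i],z).round(4)); return ce[i]
E
python3 - <<'E'
from meas import *
stick(load('side0'),(285,315,195,222),.1155); stick(load('side3'),(285,315,195,222),.1105)
c=load('side3'); cm=load('side0')
# rim ellipse predicted vs: tin body silhouette using depth
for ctr in [(.433,-.058),(.433,-.060),(.436,-.060)]:
    img=c['pixels'].copy(); a=np.linspace(0,2*np.pi,200)
for nm in ['side0','side3']:
    c=load(nm); img=c['pixels'].copy()
    D=c['depth'];H,W=D.shape
    uv=np.stack(np.meshgrid(np.arange(W),np.arange(H)),-1).reshape(-1,1,2).astype(float)
    n=cv2.undistortPoints(uv,c['camera_matrix'],np.array([float(c['k1']),0,0,0,0])).reshape(H,W,2)
    P=(np.dstack([n,np.ones((H,W))])*D[...,None]-c['t'])@c['R']
    m=(np.hypot(P[...,0]-.434,P[...,1]+.059)<.058)&(P[...,2]>.02)&(P[...,2]<.1)
    Q=P[m]
    from scipy.optimize import least_squares
    r=least_squares(lambda q:np.hypot(Q[:,0]-q[0],Q[:,1]-q[1])-.048,[.434,-.059],loss='soft_l1',f_scale=.002)
    m2=(np.hypot(P[...,0]-r.x[0],P[...,1]-r.x[1])<.035)&(P[...,2]>.1)&(P[...,2]<.13)
    print(nm,'centre from wall depth',r.x,m.sum(),'lid z med',np.median(P[m2][:,2]))
E
```

```text
stick [297.33 207.67] 45 [ 0.4205 -0.0468  0.1155]
stick [296.42 209.59] 59 [ 0.4218 -0.0455  0.1105]
side0 centre from wall depth [ 0.43324522 -0.06020902] 1034 lid z med 0.1162837232965811
side3 centre from wall depth [ 0.43391836 -0.06034825] 1045 lid z med 0.11144095216890672
```

```bash
python3 -m inch '[[[0.6,0,0,0,0,0,0.88],[1,0,0,0,0,0,0.88],[1,0,0,0,0,0,0.88],[1,0,0,0,0,0,0.88],[1,0,0,0,0,0,0.88],[0.6,0,0,0,0,0,0.88],[0.3,0,0,0,0,0,0.88],[0,0,0,0,0,0,0.88],[0,0,0,0,0,0,0.88],[0,0,0,0,0,0,0.88]]]'
python3 - <<'E'
from h import *
c=save('side','side4'); cv2.imwrite('pics/sidez4.png',cv2.resize(c['pixels'][100:280,200:385],None,fx=4,fy=3.3)); plan([.4345,-.0595,.175])
E
```

```text
clock: 9.4
ee_pos: [0.4351, -0.0599, 0.1925]
ee_rot: [0.698, 0.116, 0.697, -0.116]
force: [-1.0, 0.1, -0.2]
grip_width: 0.0801
t 9.45 pos [ 0.4351 -0.0599  0.1925] F [ 0.4 -1.   0.1] grip 0.0803
tool axes [[0.001, -0.0, -1.0], [0.323, 0.946, 0.0], [0.946, -0.323, 0.001]]
total units (20mm): [ 0.87  0.01 -0.03]
```

View pics/sidez4.png

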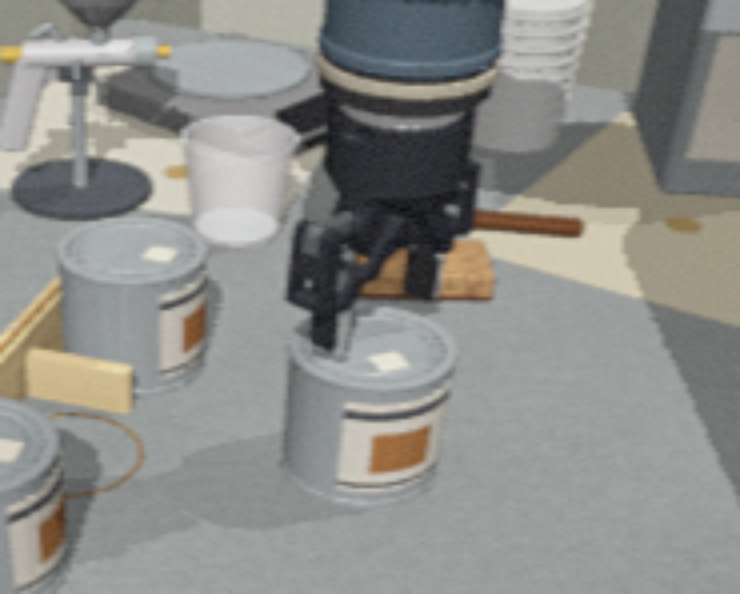

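```bash
python3 -m inch '[[[0.3,0,-0.03,0,0,0,0.88],[0.1,0,0,0,0,0,0.88],[0.05,0,0,0,0,0,0.88],[0.05,0,0,0,0,0,0.88],[0.05,0,0,0,0,0,0.88],[0.05,0,0,0,0,0,0.88],[0.05,0,0,0,0,0,0.88],[0,0,0,0,0,0,0.88],[0,0,0,0,0,0,0.88],[0,0,0,0,0,0,0.88]]]'
```

```text
clock: 10.45
ee_pos: [0.4342, -0.0596, 0.1789]
ee_rot: [0.698, 0.116, 0.698, -0.116]
force: [-0.3, -0.6, 0.3]
grip_width: 0.0805
```

```bash
python3 -m inch '[[[0.05,0,0,0,0,0,0.88],[0.05,0,0,0,0,0,0.88],[0.05,0,0,0,0,0,0.88],[0,0,0,0,0,0,0.88],[0,0,0,0,0,0,0.88],[0,0,0,0,0,0,0.88],[0,0,0,0,0,0,0.88],[0,0,0,0,0,0,0.88],[0,0,0,0,0,0,0.88],[0,0,0,0,0,0,0.88]]]'
```

```text
clock: 11.45
ee_pos: [0.4342, -0.0596, 0.1759]
ee_rot: [0.698, 0.116, 0.698, -0.116]
force: [-0.2, 0.1, 0.2]
grip_width: 0.0802
```

```bash
python3 -m inch '[[[0.05,0,0,0,0,0,0.88],[0.05,0,0,0,0,0,0.88],[0,0,0,0,0,0,0.88],[0,0,0,0,0,0,0.88],[0,0,0,0,0,0,0.88],[0,0,0,0,0,0,0.88],[0,0,0,0,0,0,0.88],[0,0,0,0,0,0,0.88],[0,0,0,0,0,0,0.88],[0,0,0,0,0,0,0.88]]]'
```

```text
clock: 12.45
ee_pos: [0.4342, -0.0596, 0.1739]
ee_rot: [0.698, 0.116, 0.698, -0.116]
force: [0.3, -0.3, 0.6]
grip_width: 0.0801
```

```bash
python3 -m inch '[[[0.05,0,0,0,0,0,0.88],[0.025,0,0,0,0,0,0.88],[0,0,0,0,0,0,0.88],[0,0,0,0,0,0,0.88],[0,0,0,0,0,0,0.88],[0,0,0,0,0,0,0.88],[0,0,0,0,0,0,0.88],[0,0,0,0,0,0,0.88],[0,0,0,0,0,0,0.88],[0,0,0,0,0,0,0.88]]]'
```

```text
clock: 13.45
ee_pos: [0.4343, -0.0596, 0.1733]
ee_rot: [0.698, 0.116, 0.697, -0.116]
force: [-7.9, 1.0, 22.5]
grip_width: 0.0798
```

```bash
python3 -m inch '[[[-0.015,0,0,0,0,0,0.88],[0,0,0,-0.5,0,0,0.88],[0,0,0,-0.5,0,0,0.88],[0,0,0,-0.5,0,0,0.88],[0,0,0,-0.5,0,0,0.88],[0,0,0,-0.5,0,0,0.88],[0,0,0,-0.5,0,0,0.88],[0,0,0,-0.5,0,0,0.88],[0,0,0,-0.5,0,0,0.88],[0,0,0,0,0,0,0.88]]]'
python3 - <<'E'
from meas import *
c=save('side','side5'); cv2.imwrite('pics/sidez5.png',cv2.resize(c['pixels'][100:280,200:385],None,fx=4,fy=3.3)); plan([.4345,-.0595,.175])
stick(c,(280,320,190,222),.1105,170)
E
```

```text
clock: 14.45
ee_pos: [0.4349, -0.0597, 0.1734]
ee_rot: [0.708, 0.017, 0.706, -0.017]
force: [-0.8, 0.4, 11.7]
grip_width: 0.0802
t 14.5 pos [ 0.4349 -0.0597  0.1734] F [-0.7  0.  11.6] grip 0.0804
tool axes [[0.002, -0.0, -1.0], [0.049, 0.999, -0.0], [0.999, -0.049, 0.002]]
total units (20mm): [-0.08  0.01 -0.02]
stick [297.92 209.04] 99 [ 0.4192 -0.0489  0.1105]
```

View pics/sidez5.png

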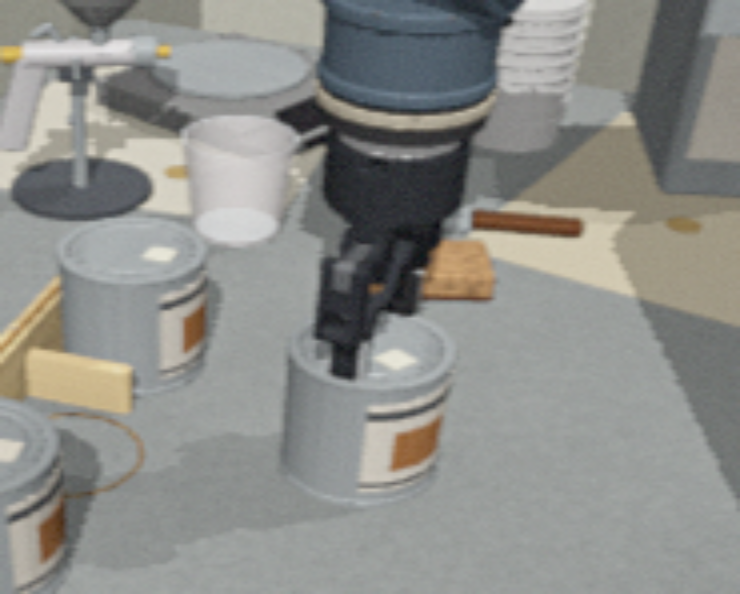

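```bash
python3 -m inch '[[[0,0,0,-0.6,0,0,0.88],[0,0,0,-0.9,0,0,0.88],[0,0,0,-0.9,0,0,0.88],[0,0,0,-0.9,0,0,0.88],[0,0,0,-0.9,0,0,0.88],[0,0,0,-0.9,0,0,0.88],[0,0,0,-0.9,0,0,0.88],[0,0,0,-0.9,0,0,0.88],[0,0,0,-0.9,0,0,0.88],[0,0,0,-0.2,0,0,0.88]]]'
python3 - <<'E'
from meas import *
c=save('side','side6'); cv2.imwrite('pics/sidez6.png',cv2.resize(c['pixels'][100:280,200:385],None,fx=4,fy=3.3)); plan([.4345,-.0595,.175])
stick(c,(280,320,190,222),.1105,170)
c=save('wrist','wrist6')
E
```

```text
clock: 15.5
ee_pos: [0.4349, -0.0597, 0.1734]
ee_rot: [0.685, -0.179, 0.683, 0.179]
force: [0.2, -0.2, 10.4]
grip_width: 0.0806
t 15.55 pos [ 0.4349 -0.0597  0.1734] F [ 0.1  0.1 10.5] grip 0.0805
tool axes [[0.002, -0.0, -1.0], [-0.489, 0.872, -0.001], [0.872, 0.489, 0.002]]
total units (20mm): [-0.08  0.02 -0.01]
stick [286.12 206.57] 97 [ 0.447  -0.0469  0.1105]
```

View pics/sidez6.png

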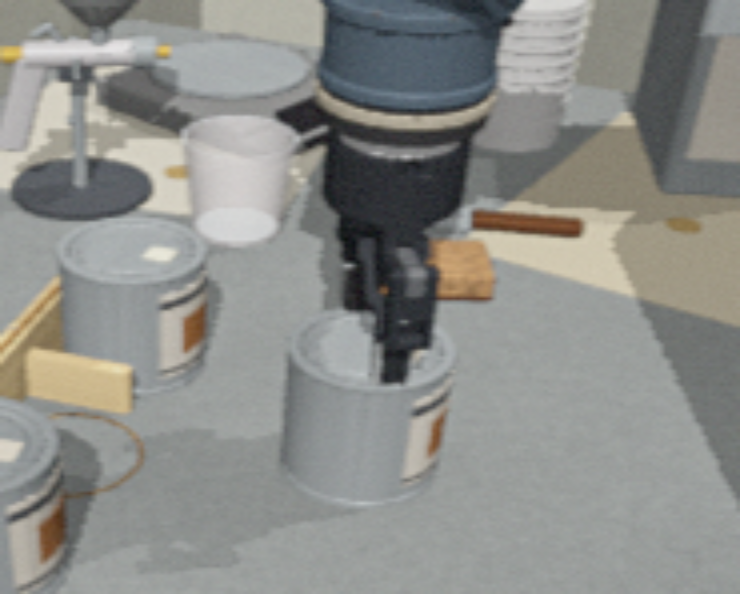

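View pics/wrist6.png

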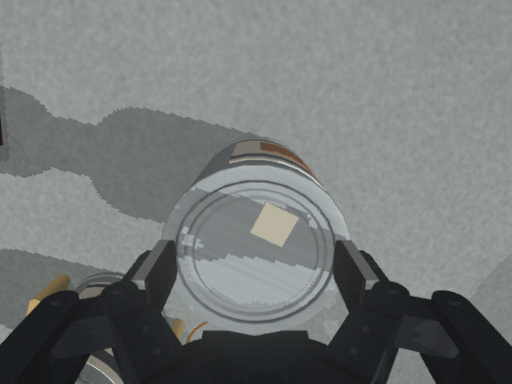

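```bash
cat >> meas.py <<'E'
from scipy.optimize import least_squares
def wristtin(c,guess):
    D=c['depth'];H,W=D.shape
    uv=np.stack(np.meshgrid(np.arange(W),np.arange(H)),-1).reshape(-1,1,2).astype(float)
    n=cv2.undistortPoints(uv,c['camera_matrix'],np.array([float(c['k1']),0,0,0,0])).reshape(H,W,2)
    ry=np.dstack([n,np.ones((H,W))])@c['R']; o=-c['R'].T@c['t']
    P=o+ry*D[...,None]
    m=(abs(P[...,2]-.111)<.006)&(np.hypot(P[...,0]-guess[0],P[...,1]-guess[1])<.06)
    # outer edge at rim: boundary pixels whose outside neighbour is much lower (not fingers)
    low=((P[...,2]<.10)).astype(np.uint8)
    b=m&(cv2.dilate(low,np.ones((3,3),np.uint8))>0)
    Pz=o+ry*((.112-o[2])/ry[...,2])[...,None]
    Q=Pz[b]
    Q=Q[abs(np.hypot(Q[:,0]-guess[0],Q[:,1]-guess[1])-.049)<.008]
    r=least_squares(lambda q:np.hypot(Q[:,0]-q[0],Q[:,1]-q[1])-.049,guess,loss='soft_l1',f_scale=.0005)
    res=np.hypot(Q[:,0]-r.x[0],Q[:,1]-r.x[1])-.049
    px=c['pixels'].astype(int)
    s=(m&((px[...,2]-px[...,0])>10)&(px.min(-1)>110)&(np.hypot(Pz[...,0]-r.x[0],Pz[...,1]-r.x[1])<.036)).astype(np.uint8)
    nn,l,st,ce=cv2.connectedComponentsWithStats(s); i=1+np.argmax(st[1:,4])
    k=cv2.findContours((l==i).astype(np.uint8),0,1)[0][0]
    W4=np.array([onplane(c,*q,.1105)[:2] for q in cv2.approxPolyDP(k,6,True)[:,0]])
    sp=onplane(c,*ce[i],.1105)[:2]; d=sp-r.x
    kk=np.array([onplane(c,*q,.1105)[:2] for q in k[:,0]]).astype(np.float32)
    rect=cv2.minAreaRect(kk*1000)
    print('n',len(Q),'ctr',r.x.round(4),'rms',res.std().round(5),'sticker',ce[i].round(1),st[i,4],sp.round(4),'r',np.hypot(*d).round(4),'yaw',np.degrees(np.arctan2(-d[1],-d[0])).round(2),'rect',np.round(rect[1],1),round(rect[2],1))
    return r.x
E
python3 - <<'E'
from meas import *
wristtin(load('wrist6'),np.array([.4349,-.0597]))
c=load('top0')
# rail line in top view: depth z ~.06 -> wood mask points
p=c['pixels'].astype(int); wood=((p[...,2]-p[...,0])>35)
pts=[]
for u in range(215,272):
    col=[v for v in range(135,165) if wood[v,u]]
    if col: pts.append((u,min(col),max(col)))
up=np.array([onplane(c,u,a-.5,.06)[:2] for u,a,b in pts])
A=np.polyfit(up[:,1],up[:,0],1); print('rail back edge x=f(y)',A,'yaw',np.degrees(-np.arctan(A[0])), np.std(up[:,0]-np.polyval(A,up[:,1])))
ud=np.array([onplane(c,u,a-.5,.06)[:2] for u,a,b in [(q,min(v for v in range(132,165) if wood[v,q]),0) for q in range(185,305)]])
for _ in range(5):
    A=np.polyfit(ud[:,1],ud[:,0],1); rr=ud[:,0]-np.polyval(A,ud[:,1]); ud=ud[abs(rr)<max(.003,1.5*np.std(rr))]
print(A,np.degrees(-np.arctan(A[0])),len(ud),np.std(rr))
E
```

```text
n 458 ctr [ 0.4361 -0.0584] rms 0.00032 sticker [273.9 224.2] 1248 [ 0.4164 -0.0589] r 0.0197 yaw 1.23 rect [18.4 18.3] 2.7
rail back edge x=f(y) [-0.07235881  0.67014502] yaw 4.138641441027104 0.0012991503933778167Traceback (most recent call last):
  File "<stdin>", line 12, in <module>
ValueError: min() iterable argument is empty
```

Run:
```python
from h import *
c=load('top0'); p=c['pixels'].astype(int); wood=((p[...,2]-p[...,0])>25)
up=[]
for u in range(183,305):
    vs=[v for v in range(134,160) if wood[v,u]]
    if vs: up.append(onplane(c,u,min(vs)-.5,.06)[:2])
up=np.array(up)
for _ in range(6):
    A=np.polyfit(up[:,1],up[:,0],1); r=up[:,0]-np.polyval(A,up[:,1]); up=up[abs(r)<max(.0025,2*r.std())]
print('rail back top edge',A,'yaw',np.degrees(-np.arctan(A[0])),len(up),r.std())
# front end / side edges of middle dividers, using depth mask z .03-.05
D=c['depth'];H,W=D.shape
uv=np.stack(np.meshgrid(np.arange(W),np.arange(H)),-1).reshape(-1,1,2).astype(float)
n=cv2.undistortPoints(uv,c['camera_matrix'],np.array([float(c['k1']),0,0,0,0])).reshape(H,W,2)
P=(np.dstack([n,np.ones((H,W))])*D[...,None]-c['t'])@c['R']
m=wood&(abs(P[...,2]-.04)<.012)
for u0,u1 in [(176,190),(218,232),(258,274),(300,312)]:
    s=np.zeros_like(m); s[148:180,u0:u1]=m[148:180,u0:u1]
    Q=P[s]; 
    if len(Q)>8:
        A=np.polyfit(Q[:,0],Q[:,1],1); print('div',u0,len(Q),'y mean',Q[:,1].mean().round(4),'xmean',Q[:,0].mean().round(4),'xmin',Q[:,0].min().round(4),'yaw',np.degrees(np.arctan(A[0])).round(2))
```

```text
rail back top edge [-0.06743151  0.67185652] yaw 3.857701104845591 116 0.0009027975594145661
div 176 77 y mean 0.1893 xmean 0.6119 xmin 0.5748 yaw 2.36
div 218 131 y mean 0.0644 xmean 0.6233 xmin 0.5827 yaw -1.3
div 258 118 y mean -0.0556 xmean 0.6307 xmin 0.5905 yaw 3.34
div 300 90 y mean -0.1782 xmean 0.6317 xmin 0.5997 yaw 3.05
```

```bash
python3 -m inch '[[[0,0,0,-0.25,0,0,0.88],[0,0,0,-0.25,0,0,0.88],[0,0,0.1,0,0,0,0.88],[0,0,0.2,0,0,0,0.88],[0,0,0.3,0,0,0,0.88],[0,0,0.3,0,0,0,0.88],[0,0,0.3,0,0,0,0.88],[0,0,0.2,0,0,0,0.88],[0,0,0.1,0,0,0,0.88],[0,0,0,0,0,0,0.88]]]'
python3 - <<'E'
from meas import *
plan([.518,-.0016,.1734])
c=save('wrist','wrist7'); wristtin(c,np.array([.461,-.044]))
E
```

```text
clock: 16.6
ee_pos: [0.4604, -0.0442, 0.1734]
ee_rot: [0.682, -0.19, 0.681, 0.19]
force: [-1.0, -1.0, 12.1]
grip_width: 0.0802
t 16.6 pos [ 0.4604 -0.0442  0.1734] F [-1.  -1.  12.1] grip 0.0802
tool axes [[0.001, -0.0, -1.0], [-0.518, 0.856, -0.001], [0.856, 0.518, 0.001]]
total units (20mm): [0.   0.33 3.56]
n 459 ctr [ 0.4615 -0.043 ] rms 0.00032 sticker [273.8 224. ] 1252 [ 0.4418 -0.0441] r 0.0197 yaw 3.26 rect [18.5 18.3] 4.4
```

```bash
python3 -m inch '[[[0,0.01,0.1,0,0,0,0.88],[0,0.03,0.3,0,0,0,0.88],[0,0.04,0.45,0,0,0,0.88],[0,0.05,0.5,0,0,0,0.88],[0,0.05,0.5,0,0,0,0.88],[0,0.05,0.5,0,0,0,0.88],[0,0.04,0.45,0,0,0,0.88],[0,0.04,0.4,0,0,0,0.88],[0,0.02,0.26,0,0,0,0.88],[0,0,0.1,0,0,0,0.88]]]'
python3 - <<'E'
from meas import *
plan([.518+.09*.9977,-.0016+.09*.068,.1734])
c=save('wrist','wrist8'); wristtin(c,np.array([.519,-.001]))
c=save('side','side8'); cv2.imwrite('pics/sidez8.png',cv2.resize(c['pixels'][130:290,140:330],None,fx=4,fy=3.6))
E
```

```text
clock: 17.65
ee_pos: [0.5179, -0.0016, 0.1734]
ee_rot: [0.681, -0.19, 0.681, 0.19]
force: [-4.9, -3.3, 15.9]
grip_width: 0.0806
t 17.65 pos [ 0.5179 -0.0016  0.1734] F [-4.9 -3.3 15.9] grip 0.0806
tool axes [[0.001, -0.001, -1.0], [-0.518, 0.856, -0.001], [0.856, 0.518, 0.001]]
total units (20mm): [ 0.   -2.07  4.  ]
n 471 ctr [ 5.19e-01 -4.00e-04] rms 0.00032 sticker [273.8 224. ] 1252 [ 0.4993 -0.0015] r 0.0197 yaw 3.22 rect [18.4 18.3] 4.4
```

View pics/sidez8.png

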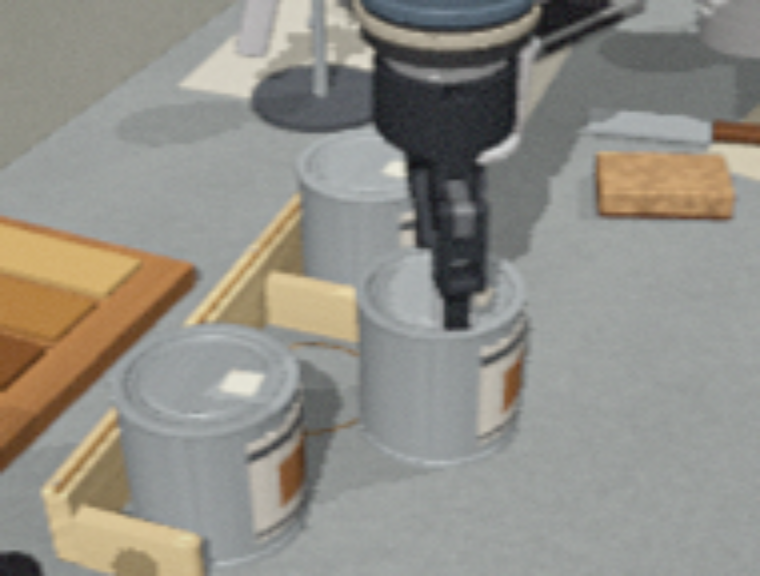

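View pics/wrist8.png

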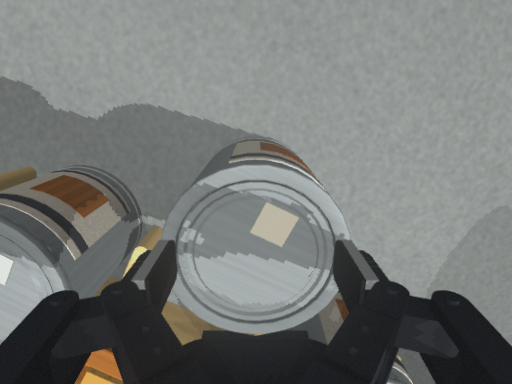

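```bash
python3 -m inch '[[[-0.005,-0.05,0.1,0,0,0,0.88],[0,-0.1,0.2,0,0,0,0.88],[0,-0.15,0.3,0,0,0,0.88],[0,-0.2,0.38,0,0,0,0.88],[0,-0.2,0.38,0,0,0,0.88],[0,-0.2,0.38,0,0,0,0.88],[0,-0.2,0.38,0,0,0,0.88],[0,-0.2,0.38,0,0,0,0.88],[0,-0.1,0.2,0,0,0,0.88],[0,-0.05,0.1,0,0,0,0.88]]]'
python3 - <<'E'
from meas import *
plan([.518+.09*.9977,-.0016+.09*.068,.1734])
c=save('wrist','wrist9'); wristtin(c,np.array([.581,.0041]))
c=save('side','side9'); cv2.imwrite('pics/sidez9.png',cv2.resize(c['pixels'][130:290,140:330],None,fx=4,fy=3.6))
E
```

```text
clock: 18.75
ee_pos: [0.5807, 0.0026, 0.1734]
ee_rot: [0.681, -0.19, 0.681, 0.19]
force: [-5.9, -1.3, 13.0]
grip_width: 0.0803
t 18.75 pos [0.5807 0.0026 0.1734] F [-5.9 -1.3 13. ] grip 0.0803
tool axes [[0.001, -0.0, -1.0], [-0.517, 0.856, -0.0], [0.856, 0.517, 0.0]]
total units (20mm): [ 0.   -0.62  1.21]
n 470 ctr [0.5817 0.0038] rms 0.00032 sticker [273.9 224. ] 1256 [0.562  0.0027] r 0.0197 yaw 3.17 rect [18.5 18.3] 4.7
```

View pics/sidez9.png

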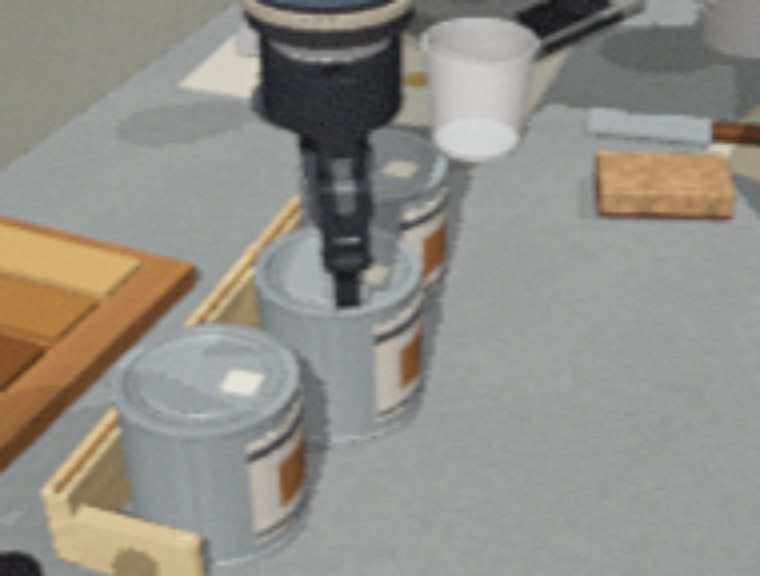

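View pics/wrist9.png

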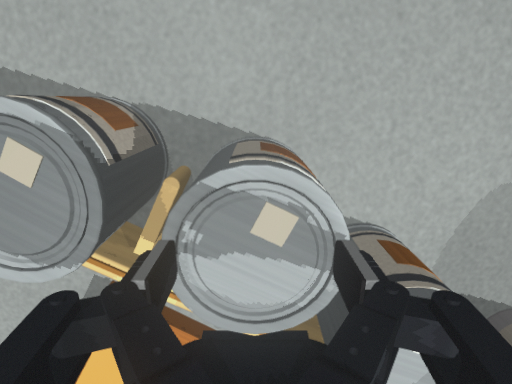

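```bash
python3 -m inch '[[[0,-0.05,0.1,0,0,0,0.88],[0,-0.08,0.16,0,0,0,0.88],[0,-0.08,0.16,0,0,0,0.88],[0,-0.08,0.16,0,0,0,0.88],[0,-0.06,0.12,0,0,0,0.88],[0,-0.05,0.1,0,0,0,0.88],[0,-0.05,0.1,0,0,0,0.88],[0,-0.03,0.06,0,0,0,0.88],[0,-0.02,0.04,0,0,0,0.88],[0,0,0,0,0,0,0.88]]]'
python3 - <<'E'
from meas import *
plan([.518+.09*.9977,-.0016+.09*.068,.1734])
c=save('wrist','wrist10'); p,_,_=pose(); wristtin(c,p[:2]+.0011)
E
```

```text
clock: 19.85
ee_pos: [0.6027, 0.0043, 0.1734]
ee_rot: [0.681, -0.19, 0.681, 0.19]
force: [-3.5, -0.5, 11.4]
grip_width: 0.0806
t 19.85 pos [0.6027 0.0043 0.1734] F [-3.5 -0.5 11.4] grip 0.0806
tool axes [[0.001, -0.0, -1.0], [-0.517, 0.856, -0.0], [0.856, 0.517, 0.001]]
total units (20mm): [ 0.   -0.12  0.22]
n 464 ctr [0.6038 0.0055] rms 0.00033 sticker [273.9 224. ] 1254 [0.5841 0.0044] r 0.0197 yaw 3.09 rect [18.4 18.3] 4.3
```

Now the last stretch in small steps, watching the force.

```bash
python3 -m inch '[[[0,-0.023,0.045,0,0,0,0.88],[0,-0.023,0.045,0,0,0,0.88],[0,-0.023,0.045,0,0,0,0.88],[0,-0.023,0.045,0,0,0,0.88],[0,0,0,0,0,0,0.88],[0,0,0,0,0,0,0.88],[0,0,0,0,0,0,0.88],[0,0,0,0,0,0,0.88],[0,0,0,0,0,0,0.88],[0,0,0,0,0,0,0.88]]]'
python3 - <<'E'
from meas import *
c=save('wrist','wrist11'); p,_,_=pose(); wristtin(c,p[:2]+.0011)
E
```

```text
clock: 20.9
ee_pos: [0.6068, 0.0046, 0.1734]
ee_rot: [0.681, -0.19, 0.681, 0.19]
force: [-3.9, 0.2, 10.5]
grip_width: 0.0802
n 467 ctr [0.6078 0.0058] rms 0.00032 sticker [273.9 224. ] 1252 [0.5881 0.0048] r 0.0197 yaw 3.08 rect [18.4 18.3] 4.4
```

```bash
python3 -m inch '[[[0,-0.023,0.045,0,0,0,0.88],[0,-0.023,0.045,0,0,0,0.88],[0,-0.023,0.045,0,0,0,0.88],[0,0,0,0,0,0,0.88],[0,0,0,0,0,0,0.88],[0,0,0,0,0,0,0.88],[0,0,0,0,0,0,0.88],[0,0,0,0,0,0,0.88],[0,0,0,0,0,0,0.88],[0,0,0,0,0,0,0.88]]]'
python3 - <<'E'
from meas import *
c=save('wrist','wrist12'); p,_,_=pose(); wristtin(c,p[:2]+.0011)
E
```

```text
clock: 21.95
ee_pos: [0.609, 0.0049, 0.1737]
ee_rot: [0.681, -0.19, 0.681, 0.19]
force: [-12.0, 0.1, 19.6]
grip_width: 0.0802
n 474 ctr [0.6097 0.0062] rms 0.00037 sticker [274.  223.9] 1259 [0.5903 0.0052] r 0.0194 yaw 2.98 rect [18.5 18.4] 4.4
```

```bash
python3 -m inch '[[[0,0.013,-0.027,0,0,0,0.88],[0,0,0,0,0,0,0.88],[-0.03,0,0,0,0,0,0.88],[-0.03,0,0,0,0,0,0.88],[-0.1,0,0,0,0,0,0.88],[-0.2,0,0,0,0,0,0.88],[0,0,0,0,0,0,0.88],[0,0,0,0,0,0,0.88],[0,0,0,0,0,0,0.88],[0,0,0,0,0,0,0.88]]]'
python3 - <<'E'
from meas import *
c=save('wrist','wrist13'); p,_,s=pose(); wristtin(c,np.array([.6097,.0062]))
cv2.imwrite('pics/sidez13.png',cv2.resize(save('side','side13')['pixels'][130:290,140:330],None,fx=4,fy=3.6))
E
```

```text
clock: 23.0
ee_pos: [0.609, 0.0048, 0.1799]
ee_rot: [0.681, -0.19, 0.681, 0.19]
force: [-0.2, -1.2, 0.5]
grip_width: 0.0805
n 498 ctr [0.6088 0.0062] rms 0.00033 sticker [274.7 217.3] 1158 [0.5891 0.0052] r 0.0197 yaw 2.98 rect [18.4 18.3] 4.0
```

View pics/sidez13.png

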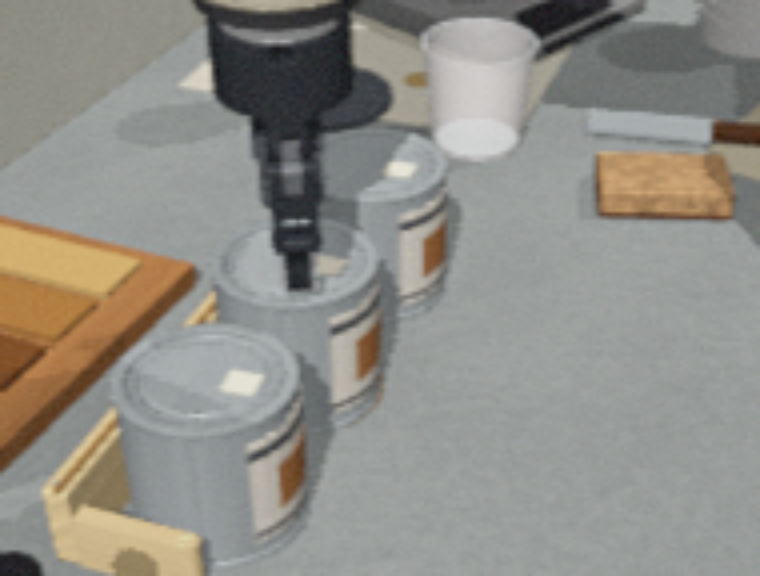

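View pics/wrist13.png

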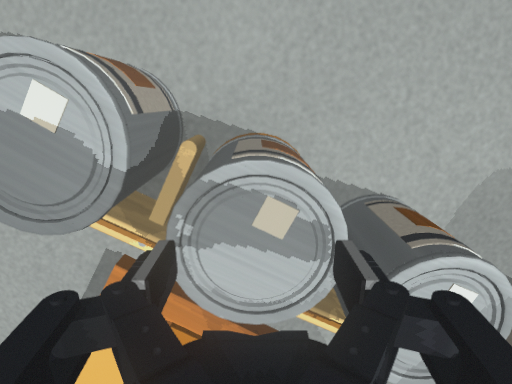

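```bash
python3 -m inch '[[[-0.5,0,0,0,0,0,0.88],[-1,0,0,0,0,0,0.88],[-1,0,0,0,0,0,0.88],[-1,0,0,0,0,0,0.88],[-1,0,0,0,0,0,0.88],[-1,0,0.3,0,0,0,0.88],[-0.5,0,0.5,0,0,0,0.88],[0,0,0.5,0,0,0,0.88],[0,0,0,0,0,0,0.88],[0,0,0,0,0,0,0.88]]]'
python3 - <<'E'
from meas import *
c=save('wrist','wrist14'); 
for nm in ['wrist13','wrist14']:
  for g in [(.6088,.0062),(.5995,.1270),(.6165,-.115)]:
    try: wristtin(load(nm),np.array(g))
    except Exception as e: print(g,e)
E
```

```text
clock: 24.1
ee_pos: [0.6311, 0.0182, 0.3001]
ee_rot: [0.681, -0.19, 0.681, 0.19]
force: [-0.1, -0.6, 0.5]
grip_width: 0.0804
n 498 ctr [0.6088 0.0062] rms 0.00033 sticker [274.7 217.3] 1158 [0.5891 0.0052] r 0.0197 yaw 2.98 rect [18.4 18.3] 4.0
(0.5995, 0.127) attempt to get argmax of an empty sequence
n 255 ctr [ 0.6178 -0.1181] rms 0.00052 sticker [ 45.1 124.2] 157 [ 0.6057 -0.1148] r 0.0126 yaw -15.4 rect [ 3.7 11.7] 3.0
(0.6088, 0.0062) attempt to get argmax of an empty sequence
(0.5995, 0.127) attempt to get argmax of an empty sequence
(0.6165, -0.115) attempt to get argmax of an empty sequence
```

View pics/wrist14.png

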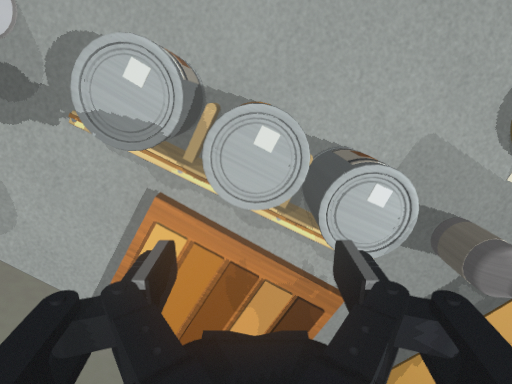

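```bash
sed -i 's/((px\[...,2\]-px\[...,0\])>10)&(px.min(-1)>110)/(px.min(-1)>STH)/; s/^from h import/STH=195\nfrom h import/' meas.py
python3 - <<'E'
from meas import *
c=load('wrist14'); C=[]
for g in [(.6088,.0062),(.5995,.1270),(.6165,-.115)]:
    try: C.append(wristtin(c,np.array(g)))
    except Exception as e: print(g,e)
if len(C)==3:
    m=(C[1]+C[2])/2; d=C[1]-C[2]; print('line yaw',np.degrees(np.arctan2(-d[0],d[1])),'spacing',np.hypot(*d)/2,'offset x,y',(C[0]-m)@np.array([d[1],-d[0]])/np.hypot(*d),(C[0]-m)@d/np.hypot(*d))
# rail front-top edge in wrist14
p=c['pixels'].astype(int); w=((p[...,2]-p[...,0])>45);
E
```

```text
n 428 ctr [0.6094 0.0062] rms 0.00038 sticker [266.4 138.6] 415 [0.5888 0.005 ] r 0.0206 yaw 3.27 rect [18.1 17.8] 4.5
n 231 ctr [0.5989 0.125 ] rms 0.00078 sticker [379.7 195.2] 343 [0.5782 0.1246] r 0.0207 yaw 1.26 rect [18.3 17.9] 7.4
n 390 ctr [ 0.6178 -0.1168] rms 0.0005 sticker [136.   71.8] 475 [ 0.5977 -0.1183] r 0.0201 yaw 4.29 rect [18.1 18. ] 89.7
line yaw 4.456649436732737 spacing 0.12125774272921434 offset x,y 0.001212188993112789 0.0020009881680706585
```

```bash
python3 -m inch '[[[0,0.5,-0.15,0,0,0,0.88],[0,1,-0.3,0,0,0,0.88],[0,1,-0.3,0,0,0,0.88],[0,1,-0.3,0,0,0,0.88],[0,1,-0.3,0,0,0,0.88],[0,1,-0.3,0,0,0,0.88],[0,1,-0.3,0,0,0,0.88],[0,1,-0.3,0,0,0,0.88],[0,1,-0.3,0,0,0,0.88],[0,0.5,-0.2,0,0,0,0.88]]]'; python3 -m inch '[[[0,0.5,-0.15,0,0,0,0.88],[0,1,-0.3,0,0,0,0.88],[0,1,-0.3,0,0,0,0.88],[0,1,-0.3,0,0,0,0.88],[0,1,-0.3,0,0,0,0.88],[0,1,-0.3,0,0,0,0.88],[0,1,-0.3,0,0,0,0.88],[0,0.5,-0.3,0,0,0,0.88],[0,0,0,0,0,0,0.88],[0,0,0,0,0,0,0.88]]]'
python3 - <<'E'
from meas import *
import meas
c=save('top','top15')
for g in [(.6088,.0062),(.5957,.1256),(.615,-.1174)]:
    try: tin(c,g)
    except Exception as e: print(g,e)
cv2.imwrite('pics/topz15.png',cv2.resize(c['pixels'][130:260,165:325],None,fx=4.8,fy=4.6,interpolation=cv2.INTER_CUBIC))
save('side','side15')
E
```

```text
clock: 25.15
ee_pos: [0.4893, 0.1446, 0.3002]
ee_rot: [0.681, -0.19, 0.681, 0.19]
force: [0.1, -0.0, -0.1]
grip_width: 0.0804
clock: 26.15
ee_pos: [0.3804, 0.2401, 0.3001]
ee_rot: [0.681, -0.19, 0.681, 0.19]
force: [0.1, -0.1, -0.3]
grip_width: 0.0803
ell ((242.24050903320312, 160.89385986328125), (34.44057083129883, 34.86325454711914), 80.85604095458984) ctr [0.6074 0.0061 0.112 ] medz 0.1096 sticker px [242.6 168.3] 38 r 0.0206 labelang(deg from -x, +=ccw) 3.8
ell ((198.4329833984375, 164.34190368652344), (33.38145446777344, 34.964195251464844), 79.37325286865234) ctr [0.5958 0.1256 0.112 ] medz 0.1096 sticker px [199.1 171.3] 44 r 0.0195 labelang(deg from -x, +=ccw) 7.4
ell ((287.61260986328125, 158.96519470214844), (33.55292510986328, 35.037715911865234), 101.78506469726562) ctr [ 0.6151 -0.1174  0.112 ] medz 0.1095 sticker px [287.6 165.9] 41 r 0.0193 labelang(deg from -x, +=ccw) 0.0
```

View pics/topz15.png

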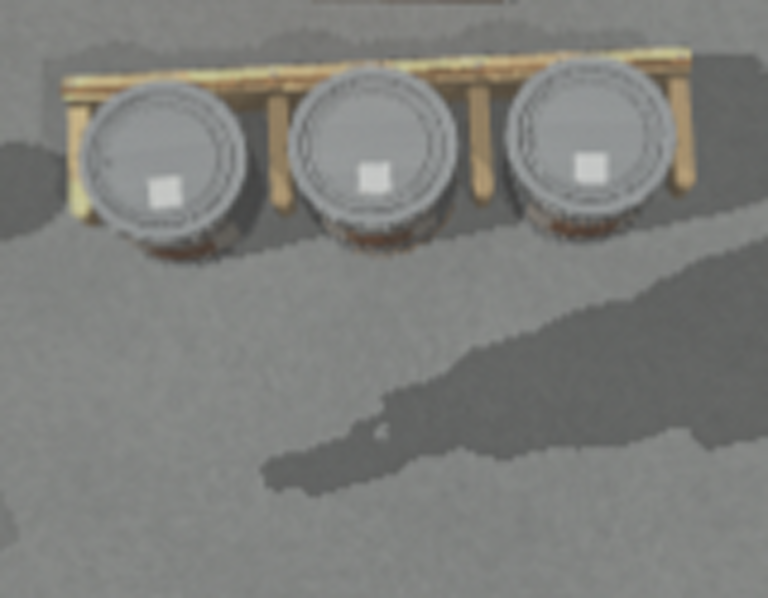

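View pics/side15.png

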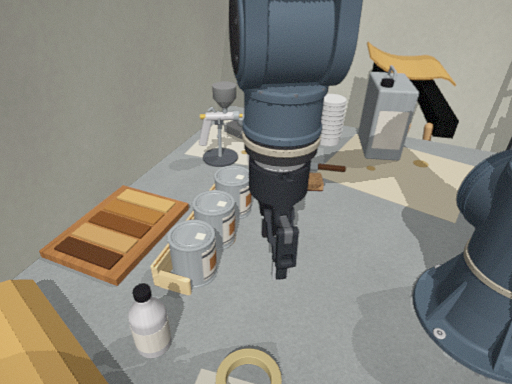

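```bash
python3 -c "
from plant import manip
print(manip.job_done())"
```

```text
the job is handed in; nothing more can be done
None
```

I pressed the lid home, turned the tin by about 50° and slid it into the middle bay against the back rail. The job was handed in at about 26 s of the 72 s allowed.

**How it was done:** I pressed the lid with the closed fingertips. Then I opened the fingers to 80 mm, pressed both on the rim at about 10 to 20 N, turned the tin and dragged it in. I lifted straight off and moved the arm clear.

**Last checks:**
- **Lid:** it stopped hard, and its top dropped about 5 mm in the depth pictures, from 116 to 111 mm. The press peaked at 57 N at the wrist, more than intended but below the 120 N limit.
- **Against the rail:** the push force jumped to 12 N at the rail, and the tin rocked very slightly (about 0.3 mm at the rim) and settled back on release. Its centre ended 1 to 2 mm deeper than the line through its neighbours, which is within camera error. I did not measure the gap to the rail directly.
- **Label:** it reads 3.8° from the top camera, against a rack direction of about 3.9°. The wrist camera was less certain, 3.3° from the sticker's position and 4.5° from its edges.
- **Bay and neighbours:** the tin stands about 2 mm left of the bay's middle. The other two tins are within 0.1 mm of their first measured positions. The loose things visible in the last side picture look unmoved. I did not measure them, and the arm partly hides some of them.

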